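# Unlatch the full tube cassette and show its bar code to the desk scanner

## Task

Check in the full blood-tube cassette, the one with all five tubes: squeeze its two side catches together while it sits in the dock, keep them squeezed and lift it straight out of its bay. Carry it upright to the desk scanner and finish while still holding it there by the squeezed catches, with the bar-code label on its end squarely facing the middle of the scanner window, about 8 cm away. Leave the other cassette, the tube rack, the hand-rub bottle and the label roll where they are.

Things in the scene. Friction and masses are not known exactly. Their poses are not given: they have to be found in the camera images.
- cassette: The full cassette: a pale grey plastic carrier, 100 (x) x 27 (y) mm and 110 mm tall, with five upright capped tubes in a row along its x axis (13 mm tubes 19 mm apart, 16 mm caps whose tops are 110 mm above the underside); about 0.23 kg. It stands latched in one of the dock's two bays, either one. Origin: centre of its underside; z up. A bar-code label is on its +x end. It cannot be lifted unless both side catches are squeezed.
- cassette_left (a joint): Side catch on the cassette's +y side, at mid-length: a 26 mm wide, 3 mm thick springy plastic arm rooted at the underside and rising to 93 mm, splayed outward at rest. Value is its angle: 0 at rest (hooked), growing as it is squeezed in, up to the stop at 0.14 rad (arm vertical). Its hook, 40 mm above the underside, is free of the dock from about 0.09 rad. It springs back; about 6 N at the finger pad squeezes it fully.
- cassette_right (a joint): The same catch mirrored on the cassette's -y side, same values.
- cassette_left_pad (a point): Middle of the ribbed finger pad on the outer face of the +y catch, 80 mm above the cassette's underside. The flat ribbed part runs from 64 to 93 mm above the underside, 24 mm wide. At rest the two pads are about 58 mm apart over their outer faces at this height (61 mm at the top edge); fully squeezed they are parallel, 36 mm apart.
- cassette_right_pad (a point): The same point on the -y catch.
- cassette_label (a point): Centre of the bar-code label (24 x 34 mm, black bars on white) on the cassette's +x end face: 50 mm along +x from the cassette's origin and 45 mm above its underside. Same axes as the cassette; the label looks along +x.
- spare: The other cassette, of the same make and size in the other bay, with only two tubes in it. Origin: centre of its underside. To be left latched where it is.
- dock: Low grey two-bay cassette dock, fixed to the desk, 160 (x) x 290 (y) x 63 mm tall. Origin: centre of its underside. Its bays are 140 mm apart along its y, at +70 and -70 mm; a cassette stands in a bay with its axes along the dock's, its underside 16 mm above the desk, so it sits 47 mm deep below the dock's top face and the lower edge of its ribbed finger pads is 17 mm above that face. A cassette has 1 to 1.5 mm of play in the bay. To leave the bay it must rise 47 mm.
- bay_left (a point): Centre of the floor of the +y bay.
- bay_right (a point): Centre of the floor of the -y bay.
- scanner: Desk bar-code scanner on a round-footed stand, fixed, 240 mm tall; head 60 (x) x 80 (y) x 100 mm, foot 104 mm across. Origin: centre of the foot's underside. It stands behind the dock, on the left or the right.
- window (a point): Middle of the scanner's upright dark window (58 x 58 mm), 190 mm above the desk, on the head's -x face. Same axes as the scanner: the window looks along -x, roughly towards the robot, and +x points into the scanner. The label faces the window when the cassette's +x is parallel to this +x.
- tube_rack: White rack, 72 (x) x 140 (y) mm, with three rows of capped tubes, 114 mm tall, loose on the desk on the side of the scanner's other place. Origin: centre of its underside.
- rub_bottle: White pump bottle, 62 mm across, 166 mm tall, its spout 38 mm out along -x. Loose on the desk to the left. Origin: centre of its underside.
- label_roll: Roll of white labels lying flat, 76 mm across, 40 mm tall. Loose on the desk to the right. Origin: centre of its underside.

How it is judged (in metres and radians):
On the way, in this order (a step that is already met when the one before it is completed fails the run):
1. both side catches of the full cassette are squeezed in while it still stands in its bay (value of joint each of cassette_left, cassette_right above 0.1 rad and distance of cassette from where it was at the start of the episode below 0.01 m), for 0.1 s.
2. the cassette is lifted straight out of its bay, upright, with both catches squeezed (value of joint each of cassette_left, cassette_right above 0.1 rad and z of cassette in the frame of dock above 0.07 m and angle between cassette's own z axis and vertical below 0.26 rad), for 0.1 s.
At the end, for the whole second after the job is handed in: Full cassette still and upright (0.20 rad) in the fingers, over 100 mm up, both catches past 0.10 rad, grip over 4 N, nothing else touching; label 40-130 mm before the window, within 30 mm of its middle, facing it within 0.35 rad. Other cassette within 12 mm, bystanders within 30 mm of their start (value of joint each of cassette_left, cassette_right above 0.1 rad and contact force between cassette and the fingers above 4 N and contact force between cassette and dock below 0.2 N and contact force between cassette and scanner below 0.2 N and contact force between cassette and spare below 0.2 N and contact force between cassette and tube_rack below 0.2 N and height (world z) of cassette above 0.1 m and angle between cassette's own z axis and vertical below 0.2 rad and linear speed of cassette below 0.03 m/s and x of cassette_label in the frame of window between -0.13 and -0.04 m and x of cassette in the frame of window below -0.085 m and y of cassette_label in the frame of window between -0.03 and 0.03 m and z of cassette_label in the frame of window between -0.03 and 0.03 m and angle between the x axis of cassette and the x axis of scanner, either way round below 0.35 rad and distance of spare from where it was at the start of the episode below 0.012 m and distance of each of tube_rack, rub_bottle, label_roll from where it was at the start of the episode below 0.03 m); the arm keeps its last pose, push and grip.
It fails at once if the full cassette is tipped more than 0.5 rad from upright (angle between cassette's own z axis and vertical above 0.5 rad).
It fails at once if the other cassette is lifted or shifted (distance of spare from where it was at the start of the episode above 0.02 m).
It fails at once if the tube rack, the hand-rub bottle or the label roll is knocked (distance of any of tube_rack, rub_bottle, label_roll from where it was at the start of the episode above 0.04 m).
It also fails if it takes over 35 s, if anything falls off the work surface, if the arm or the gripper's body presses on something with over 40 N, if the wrist force passes 120 N, or if a joint passes its speed limit or range.

## Robot

A 6-joint arm with a two-finger parallel gripper is mounted at the origin on the work surface. World frame = base frame: x ahead of the robot, y to its left, z up, the work surface at z = 0. Lengths are in m, angles in degrees, forces in N, time in s.
With the tool pointing down it reaches from about 0.275 to 0.725 m from the base axis. Payload 15.9 kg.
Tool frame: the origin (TCP) lies at the very end of the fingers, on their centre line; the grasp point (between the pads) lies 19 mm behind it (r.tcp_to_grasp is the distance from the TCP to the grasp point, in m); z points along the fingers, x is the direction in which the jaws open and shut, and the axes are right-handed (so a half turn about z gives the same grasp; the last joint's range is limited). The gripper opens to 85 mm and grips with 20 to 120 N. Pads are 22 mm wide; open, the fingers measure 114 mm over their backs; the gripper's body (76 mm by 85 mm) begins 54 mm behind the grasp point. The pads swing forward as they close: fully open they stand 13 mm farther back than shut.
Start: joints at [-63.369, 12.198, -1.971, 75.831, 0, 90], TCP at [0.224, -0.447, 0.231] pointing down, gripper open.
Joint ranges: [-170.91, 170.91], [-42.67, 98.43], [-65.05, 77.54], [-120.47, 116.71], [-90, 82.35], [-180, 180]. Speed limits (degrees/s): [108.29, 108.29, 136.94, 147.25, 180, 180].

## Interface

Orientations are given as a 3x3 rotation matrix whose columns are the frame's x, y, z axes.
In Python, from plant import r gives the robot as it stands.
- The arm moves only by the tool move_arm, never from a script. Its argument "rows" is one flat list of numbers, 5 for each row, row after row: the shift along the tool's x, y, z in cm, then the turn about the tool's z in degrees, then the opening in per cent of the stroke, from 0 (shut) to 100 (fully open). A call has 1 to 12 rows; each row shifts and turns the commanded pose from where the row before left it, along the tool's axes as they then stand; what a row does not reach is not made up. A row lasts 1/8 s, in which the tool goes at most 62.5 mm and 10.7 degrees, less where a joint would pass 70% of its speed; a pose out of reach is approached as far as the arm can. A call with a gripper value outside its range is refused whole. The fingers move at their own pace and stop on an object; "grip_force" is the grip in N (left out, the last holds). Time passes only in rows, so rows that do not move let the fingers close. It gives the time, the measured TCP pose, the force and the opening at its end, in the units of the state.
- r.sense(): the state, without advancing time (a new reading comes with each control period).
- r.camera(name): name is "side" or "top"; returns the picture (400x640x3 uint8, red, green, blue); there is no depth.
- r.camera_params(name): a dict with "mtx" (3x3 intrinsics, pixels), "T" (4x4, takes a point from camera to world coordinates). Camera axes: x right, y up, looking along -z (the intrinsics and any distortion apply to the point x, -y, -z); pixel columns grow to the right and rows downward; lengths in m; the calibration is good to about 2 mm. A picture is of the moment at which its call begins. camera_params takes no time and is no camera call.
- r.hand_in(): hands the job in, once; it reports no verdict.
Trained networks look in the newest picture that a camera, given by its name, has taken for a name from the list of things; names that differ only in an ending like _2 or _b are one class to them, and where a whole thing is asked for, a point or a joint stands for the part that bears it (a point fixed in the world has none). Each returns a list of dicts, best first, with "score" (0 to 1); they miss things now and then, are a little off and sometimes report something else, mostly with a low value. They report only what shows in the picture. A call takes as long as a camera call.
- r.regions_of(camera, name): "mask" (400x640 bool, what is visible of it) and "uv" ([column, row] in pixels, amid what is visible of it).
The state is a dict: "t": time; "q": joint angles; "joint_vel": joint speeds; "joint_efforts": joint torques, N m; "ee_pos": TCP position; "eef_rot": TCP orientation; "wrist_force": force on the tool from outside, world axes, zero at the start; "moment": the same for the moment, N m; "finger_gap": opening from 0.0 (shut) to 1.0 (fully open).
Only numpy, scipy, OpenCV 4.12 (cv2) and the standard library are available. Lean on these libraries where they do the work, as an engineer would, in place of code of your own. Each camera call takes 0.05 s, during which the arm holds its last target.

## Working session

There is one attempt and no reset: what is moved stays moved. The work goes in short steps, Python scripts to look and compute and a tool call to move; the robot and the scene stay as the last step left them, time stands still between calls to the robot, and variables do not carry over. Pictures are saved under pics/ and viewed, and the job is handed in when it is done.

Besides the shell and the picture viewer there is one more tool, called by a JSON object that holds its "method" and its "body". move_arm: Moves the arm, as the interface text tells. Its arguments: {"type":"object","properties":{"rows":{"type":"array","items":{"type":"number"}},"grip_force":{"type":"number"}},"required":["rows"]}

```bash
mkdir -p pics; cat > look.py <<'E'
import sys,cv2
from plant import r
n=sys.argv[1]
for c in sys.argv[2:]:
    cv2.imwrite(f'pics/{n}_{c}.png',r.camera(c)[:,:,::-1])
E
python3 look.py a top side; python3 - <<'E'
from plant import r
import numpy as np
np.set_printoptions(precision=4,suppress=True)
for c in('top','side'):
    p=r.camera_params(c);print(p)
    for n in ('cassette','spare','dock','scanner','cassette_label','cassette_left_pad','cassette_right_pad','window','tube_rack','rub_bottle','label_roll'):
        print(c,n,[(round(d['score'],2),np.round(d['uv'],1),int(d['mask'].sum())) for d in r.regions_of(c,n)][:3])
s=r.sense();print(s['t'],s['ee_pos'],s['eef_rot'],s['finger_gap'])
E
```

```text
{'mtx': array([[395.4936,   0.    , 316.5043],
       [  0.    , 395.4936, 193.7969],
       [  0.    ,   0.    ,   1.    ]]), 'T': array([[ 0.0225,  0.9878, -0.1544,  0.4506],
       [-0.9997,  0.023 ,  0.0012, -0.0067],
       [ 0.0047,  0.1543,  0.988 ,  1.1133],
       [ 0.    ,  0.    ,  0.    ,  1.    ]])}
top cassette [(0.57, array([341.3, 242.5]), 563), (0.26, array([331.8, 237.4]), 49)]
top spare [(0.85, array([289.9, 225.4]), 600)]
top dock [(0.8, array([317.2, 231.8]), 5426)]
top scanner [(0.89, array([383. , 122.5]), 1930), (0.34, array([332.1, 240.7]), 49)]
top cassette_label [(0.65, array([341.3, 242. ]), 572)]
top cassette_left_pad [(0.45, array([332.2, 238.4]), 44)]
top cassette_right_pad [(0.57, array([353.7, 244.2]), 59), (0.33, array([313.1, 236. ]), 5448)]
top window [(0.69, array([381.3, 123.9]), 1998)]
top tube_rack [(0.66, array([235.7, 141.2]), 1791), (0.2, array([313.2, 231.1]), 5578)]
top rub_bottle [(0.63, array([151.9, 242.4]), 880)]
top label_roll [(0.98, array([454.7, 287.5]), 818)]
{'mtx': array([[415.8219,   0.    , 319.4704],
       [  0.    , 415.821
[... 331 characters left out ...]
]), 741)]
side dock [(0.51, array([267.2, 240. ]), 1176)]
side scanner [(0.83, array([409.8, 231.9]), 3526)]
side cassette_label [(0.61, array([271.2, 241.6]), 1160)]
side cassette_left_pad [(0.61, array([274.5, 223.7]), 24)]
side cassette_right_pad [(0.6, array([272.2, 251.8]), 149)]
side window [(0.76, array([412.3, 228.1]), 3441)]
side tube_rack [(0.74, array([348.8, 175.4]), 1684), (0.57, array([276.2, 256.2]), 4704)]
side rub_bottle [(0.74, array([254. , 149.3]), 766), (0.25, array([410.4, 231. ]), 3558)]
side label_roll [(0.78, array([234. , 385.8]), 1319)]
1.2 [ 0.2241 -0.4469  0.2313] [[ 0.4482 -0.8939  0.    ]
 [-0.8939 -0.4482 -0.    ]
 [ 0.     -0.     -1.    ]] 1.0013268106756914
```

```bash
python3 - <<'E'
import cv2
a=cv2.imread('pics/a_top.png');cv2.imwrite('pics/a_topz.png',cv2.resize(a[80:320,220:480],None,fx=3,fy=3,interpolation=cv2.INTER_CUBIC)[:600*2][:720])
cv2.imwrite('pics/a_topz.png',cv2.resize(a[180:300,240:400],None,fx=5,fy=5,interpolation=cv2.INTER_CUBIC))
a=cv2.imread('pics/a_side.png');cv2.imwrite('pics/a_sidez.png',cv2.resize(a[150:330,180:440],None,fx=3,fy=3,interpolation=cv2.INTER_CUBIC))
E
```

```text
(no output)
```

View pics/a_top.png

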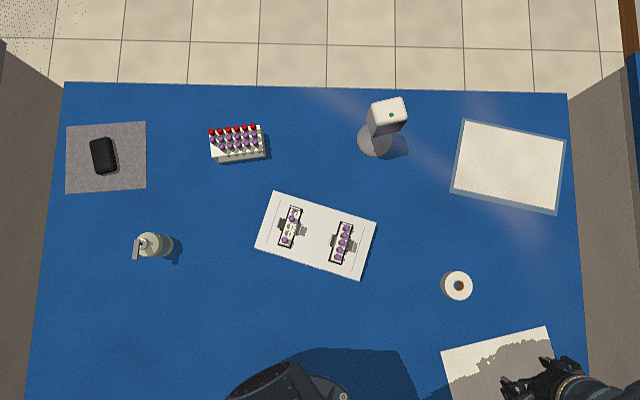

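View pics/a_topz.png

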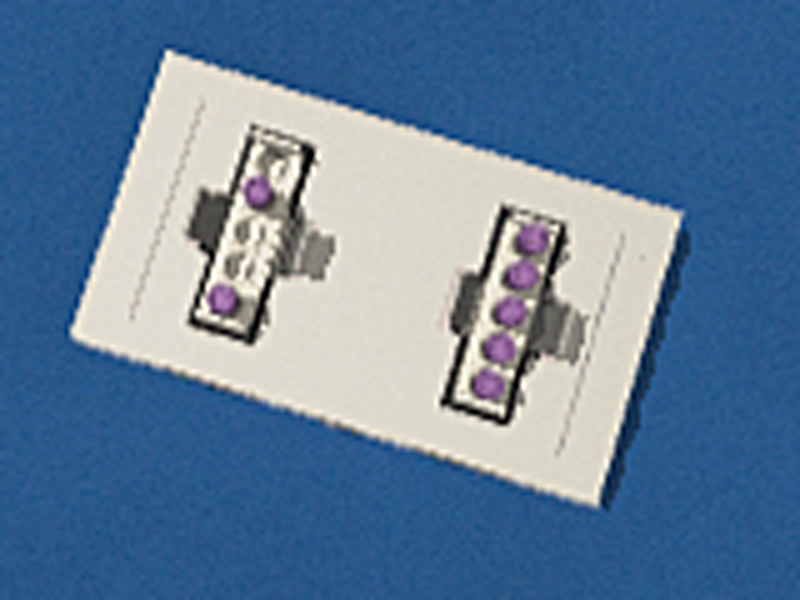

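View pics/a_sidez.png

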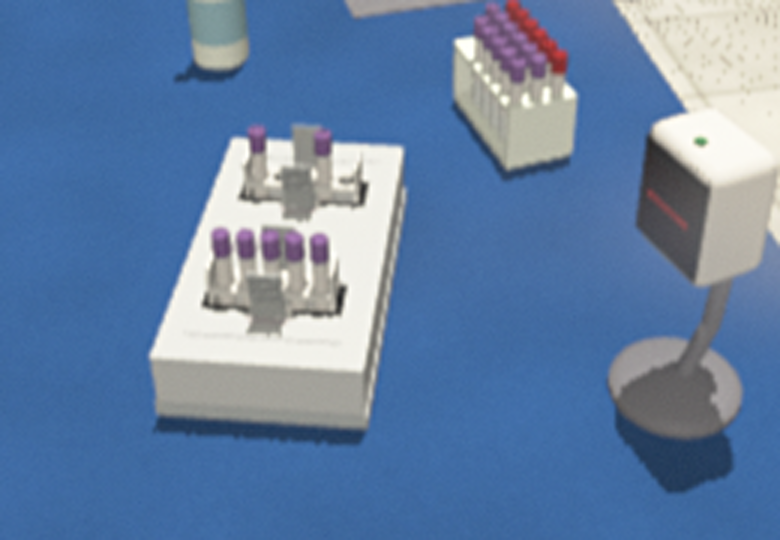

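```bash
cat > geo.py <<'E'
import numpy as np, cv2
from plant import r
np.set_printoptions(precision=4,suppress=True)
def ray(c,uv):
    p=r.camera_params(c);K=p['mtx'];T=p['T']
    d=np.linalg.solve(K,[uv[0],uv[1],1.]);d=T[:3,:3]@np.array([d[0],-d[1],-d[2]])
    return T[:3,3],d
def atz(c,uv,z):
    o,d=ray(c,uv);return o+d*(z-o[2])/d[2]
def tri(uvs):
    A=0;b=0
    for c,uv in uvs.items():
        o,d=ray(c,uv);d/=np.linalg.norm(d);P=np.eye(3)-np.outer(d,d);A=A+P;b=b+P@o
    return np.linalg.solve(A,b)
def proj(c,X):
    p=r.camera_params(c);K=p['mtx'];T=p['T']
    x=T[:3,:3].T@(np.asarray(X,float)-T[:3,3]);u=K@np.array([x[0],-x[1],-x[2]]);return u[:2]/u[2]
def caps(c,img,box):
    u0,v0,u1,v1=box
    h=cv2.cvtColor(img[v0:v1,u0:u1],cv2.COLOR_BGR2HSV).astype(int)
    m=((h[...,0]>125)&(h[...,0]<165)&(h[...,1]>55)).astype(np.uint8)
    n,l,s,ce=cv2.connectedComponentsWithStats(m,connectivity=4)
    return [(s[i,4],ce[i]+[u0,v0]) for i in range(1,n) if s[i,4]>4],m
E
python3 - <<'E'
from geo import *
a=cv2.imread('pics/a_top.png');b=cv2.imread('pics/a_side.png')
cs,m=caps('top',a,(325,215,365,270))
for n,c in cs: print(n,c,atz('top',c,0.124))
cs,m=caps('side',b,(240,215,300,250))
for n,c in cs: print(n,c,atz('side',c,0.118))
print('dock')
for x,y in[(167,50),(683,212),(605,507),(72,338)]: print(atz('top',(240+x/5-.4,180+y/5-.4),.063))
cv2.imwrite('pics/s1.png',cv2.resize(a[80:180,340:440],None,fx=6,fy=6,interpolation=cv2.INTER_CUBIC))
cv2.imwrite('pics/s2.png',cv2.resize(b[175:305,370:450],None,fx=6,fy=6,interpolation=cv2.INTER_CUBIC)[:600])
E
```

```text
26 [346.1923 227.5   ] [ 0.5216 -0.084   0.124 ]
28 [343.9643 234.7143] [ 0.5035 -0.0787  0.124 ]
27 [341.5926 241.9259] [ 0.4856 -0.073   0.124 ]
29 [339.5172 249.2414] [ 0.4674 -0.0681  0.124 ]
27 [337.3333 256.7407] [ 0.449  -0.0629  0.124 ]
36 [253.2222 230.2778] [ 0.4509 -0.0695  0.118 ]
38 [261.3421 230.7368] [ 0.469  -0.0747  0.118 ]
45 [269.7778 230.8889] [ 0.4878 -0.0789  0.118 ]
42 [277.7381 231.7143] [ 0.5053 -0.0853  0.118 ]
42 [286.0476 232.0952] [ 0.5237 -0.0902  0.118 ]
dock
[0.6234 0.1093 0.063 ]
[ 0.5425 -0.1685  0.063 ]
[ 0.3879 -0.1278  0.063 ]
[0.4687 0.1532 0.063 ]
```

View pics/s1.png

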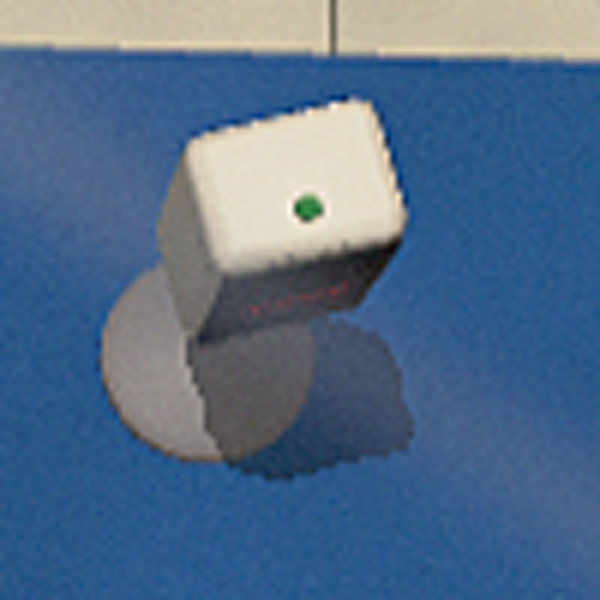

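View pics/s2.png

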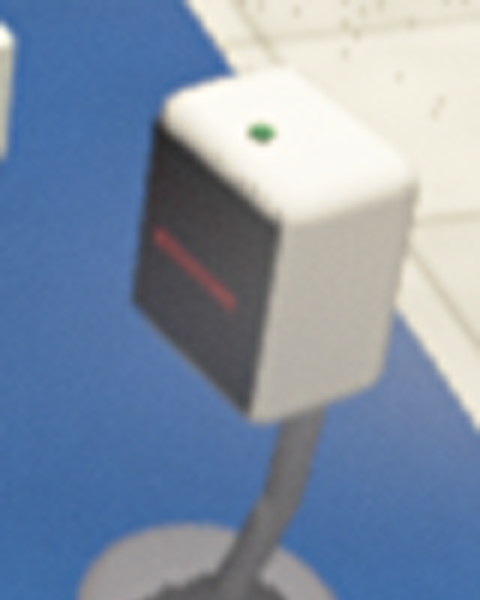

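```bash
python3 - <<'E'
from geo import *
T=lambda x,y:(340+x/6-.4,80+y/6-.4)
S=lambda x,y:(370+x/6-.4,175+y/6-.4)
L=tri({'top':T(248,312),'side':S(157,235)});R=tri({'top':T(349,288),'side':S(234,303)})
print('line',L,R,(L+R)/2,np.linalg.norm(L-R),'yaw',np.degrees(np.arctan2((L-R)[1],(L-R)[0]))-90)
print('led',tri({'top':T(308,208),'side':S(262,132)}))
# window corners from side
P=tri({'top':T(190,340),'side':S(132,300)});Q=tri({'side':S(250,415),'top':T(358,308)})
print('bottom corners',P,Q,np.degrees(np.arctan2((P-Q)[1],(P-Q)[0]))-90)
for x,y in[(188,145),(225,272),(405,225),(362,98)]: print(atz('top',T(x,y),.235))
print('foot',atz('top',T(208,362),0.003))
print('cap mid',tri({'top':(341.6,241.9),'side':(269.8,230.9)}))
for n in ('tube_rack','rub_bottle','label_roll'):
    print(n,tri({c:r.regions_of(c,n)[0]['uv'] for c in('top','side')}))
E
```

```text
line [ 0.7518 -0.1608  0.1893] [ 0.764  -0.2021  0.1886] [ 0.7579 -0.1815  0.189 ] 0.043078881833344164 yaw 16.39972438779546
led [ 0.7779 -0.1757  0.24  ]
bottom corners [ 0.753  -0.1434  0.1464] [ 0.7698 -0.2146  0.1477] 13.22007160959572
[ 0.8032 -0.1299  0.235 ]
[ 0.7522 -0.1442  0.235 ]
[ 0.7728 -0.2139  0.235 ]
[ 0.8241 -0.1978  0.235 ]
foot [ 0.7863 -0.1723  0.003 ]
cap mid [ 0.487  -0.0737  0.1138]
tube_rack [0.7546 0.2181 0.0577]
rub_bottle [0.4775 0.42   0.0685]
label_roll [ 0.3813 -0.3856  0.0236]
```

{"method": "move_arm", "body": {"rows": [0,0,0,-10,100,0,0,0,0,100], "grip_force": 30}}

```text
t: 1.75
ee_pos: [0.2241, -0.447, 0.2313]
eef_rot: [[0.596, -0.803, 0.0], [-0.803, -0.596, -0.0], [0.0, -0.0, -1.0]]
wrist_force: [-1.0, 0.1, 0.0]
finger_gap: 0.997
```

```bash
python3 - <<'E'
from geo import *
s=r.sense();print(s['t'],s['q'],s['ee_pos'],s['eef_rot'],s['wrist_force'])
E
```

```text
1.75 [-63.3699  12.2     -1.9691  75.8295   0.0004  80.0388] [ 0.2241 -0.447   0.2313] [[ 0.5961 -0.8029  0.    ]
 [-0.8029 -0.5961 -0.    ]
 [ 0.     -0.     -1.    ]] [-0.9721  0.0809  0.0096]
```

{"method": "move_arm", "body": {"rows": [0,0,0,-10.6,100,0,0,0,-10.6,100,0,0,0,-10.6,100,0,0,0,-10.6,100,0,0,0,-10.6,100,0,0,0,-10.6,100,0,0,0,-10.6,100,0,0,0,-10.6,100,0,0,0,-10.6,100,0,0,0,-10.6,100,0,0,0,-10.6,100,0,0,0,-10.6,100]}}

```text
t: 3.25
ee_pos: [0.2241, -0.4469, 0.2313]
eef_rot: [[0.277, 0.961, 0.0], [0.961, -0.277, -0.0], [-0.0, 0.0, -1.0]]
wrist_force: [0.2, 0.4, 0.0]
finger_gap: 1.003
```

```bash
cat > go.py <<'E'
from geo import *
import sys
x,y,z,yaw=map(float,sys.argv[1:])
s=r.sense();R=np.array(s['eef_rot']);p=np.array(s['ee_pos'])
print(s['t'],s['q'],p,'yaw',np.degrees(np.arctan2(R[1,0],R[0,0])),'gap',s['finger_gap'],'F',np.array(s['wrist_force']),s['moment'])
print('tool cm',100*R.T@(np.array([x,y,z])-p),'turn',-(yaw-np.degrees(np.arctan2(R[1,0],R[0,0]))))
E
python3 go.py .4862 -.0755 .2 73.9
```

```text
3.25 [-63.3677  12.1975  -1.9702  75.8312   0.0005 -47.2759] [ 0.2241 -0.4469  0.2313] yaw 73.90813379284901 gap 1.0030133517584228 F [0.2363 0.3841 0.0021] [-0.0221 -0.0016 -0.0154]
tool cm [42.9528 14.8846  3.1318] turn 0.008133792849008614
```

{"method": "move_arm", "body": {"rows": [4,1.35,0,0,100,4,1.35,0,0,100,4,1.35,0,0,100,4,1.35,0.3,0,100,4,1.35,0.4,0,100,4,1.35,0.4,0,100,4,1.35,0.4,0,100,4,1.35,0.4,0,100,4,1.35,0.4,0,100,4,1.35,0.4,0,100,2.95,1.35,0.4,0,100,0,0,0,0,100]}}

```text
t: 4.75
ee_pos: [0.4871, -0.0743, 0.1998]
eef_rot: [[0.28, 0.96, -0.001], [0.96, -0.28, 0.0], [0.0, -0.001, -1.0]]
wrist_force: [0.0, 0.2, -0.1]
finger_gap: 1.0
```

```bash
python3 go.py .4862 -.0755 .073 73.9; python3 look.py b side top; python3 - <<'E'
import cv2
a=cv2.imread('pics/b_top.png');b=cv2.imread('pics/b_side.png')
cv2.imwrite('pics/b1.png',cv2.resize(b[100:300,180:440],None,fx=3,fy=3,interpolation=cv2.INTER_CUBIC))
E
```

```text
4.75 [-8.678  11.8287 -7.003  71.2055  0.0108  7.5873] [ 0.4871 -0.0743  0.1998] yaw 73.73469056477795 gap 0.9998037343208455 F [ 0.0103  0.2193 -0.1428] [-0.0084 -0.023   0.0219]
tool cm [-0.143  -0.0432 12.677 ] turn -0.16530943522205632
```

View pics/b1.png

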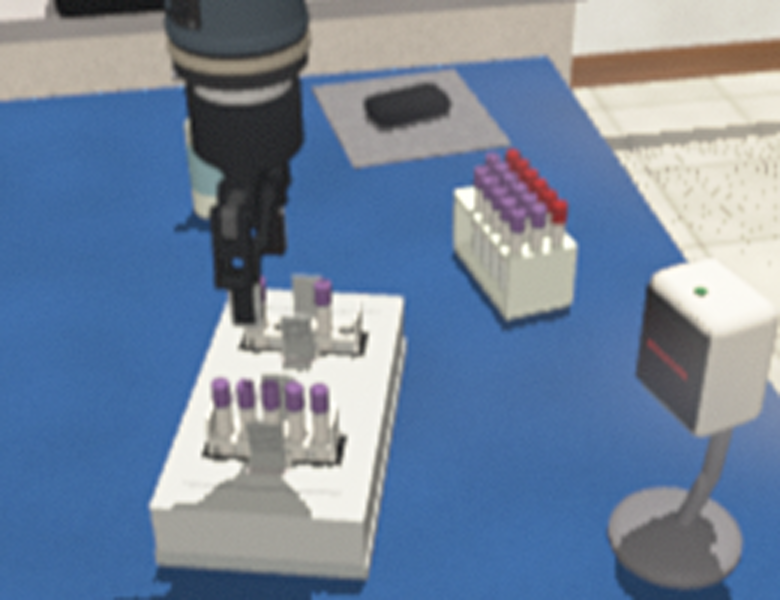

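View pics/b_top.png

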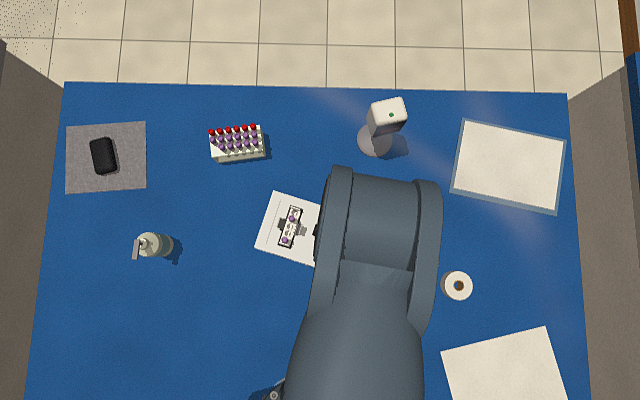

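{"method": "move_arm", "body": {"rows": [-0.14,-0.04,1.5,-0.2,100,0,0,1.5,0,100,0,0,1.5,0,100,0,0,1.5,0,100,0,0,1.5,0,100,0,0,1.5,0,100,0,0,1.2,0,100,0,0,1,0,100,0,0,0.6,0,100,0,0,0,0,100]}}

```text
t: 6.1
ee_pos: [0.4854, -0.077, 0.0821]
eef_rot: [[0.275, 0.961, -0.0], [0.961, -0.275, 0.0], [-0.0, -0.0, -1.0]]
wrist_force: [0.7, -0.6, -0.3]
finger_gap: 1.0
```

```bash
python3 go.py .4862 -.0755 .073 73.9; python3 look.py c side; python3 - <<'E'
import cv2
b=cv2.imread('pics/c_side.png')
cv2.imwrite('pics/c1.png',cv2.resize(b[180:300,200:350],None,fx=5,fy=5,interpolation=cv2.INTER_CUBIC))
E
```

```text
6.1 [ -9.0125  15.8667 -19.5305  54.625   -0.0018   6.9567] [ 0.4854 -0.077   0.0821] yaw 74.03086765553883 gap 0.9998619424028202 F [ 0.7386 -0.6305 -0.3211] [ 0.0009 -0.0662  0.0208]
tool cm [0.1656 0.0316 0.9068] turn 0.13086765553882174
```

View pics/c1.png

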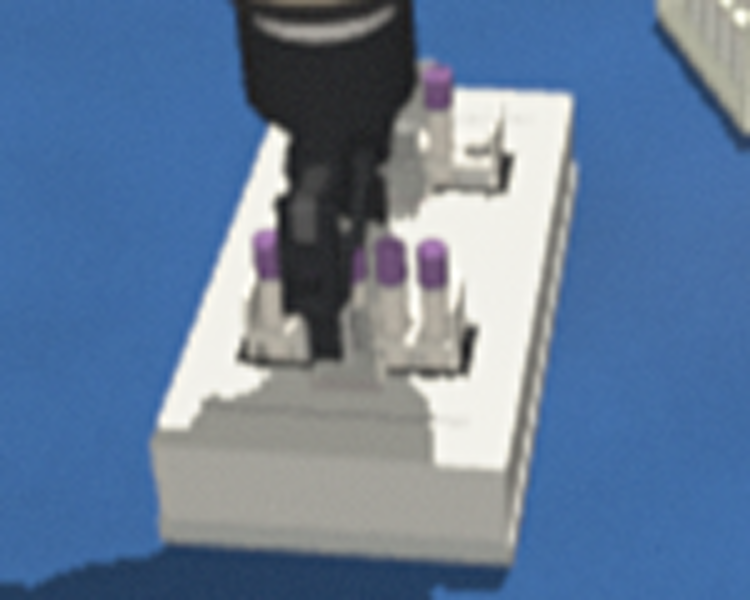

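```bash
python3 - <<'E'
from geo import *
s=r.sense();p=np.array(s['ee_pos']);R=np.array(s['eef_rot'])
for x in(-.0425,-.057):
  for y in(-.011,.011):
    for z in(-.013,-.035):
      u=proj('side',p+R@[x,y,z]);print(x,y,z,(u-[200,180])*5+2)
for y in (-.013,.013):
  yaw=np.radians(-16.1);X=np.array([np.cos(yaw),np.sin(yaw),0]);Y=np.array([-X[1],X[0],0])
  c=np.array([.4862,-.0755,0])
  for h,o in((.080,.029),(.093,.0305)):
    print('catch',y,h,(proj('side',c+X*y-Y*o+[0,0,.016+h])-[180,150])*3+1)
E
```

```text
-0.0425 -0.011 -0.013 [307.1849 352.3624]
-0.0425 -0.011 -0.035 [303.2564 314.8222]
-0.0425 0.011 -0.013 [355.8556 355.2684]
-0.0425 0.011 -0.035 [352.5914 317.7057]
-0.057 -0.011 -0.013 [300.5877 374.3022]
-0.057 -0.011 -0.035 [296.5158 336.5763]
-0.057 0.011 -0.013 [349.8771 377.2824]
-0.057 0.011 -0.035 [346.4865 339.5343]
catch -0.013 0.08 [245.5323 287.0535]
catch -0.013 0.093 [243.771  275.1816]
catch 0.013 0.08 [279.5954 289.1149]
catch 0.013 0.093 [278.1481 277.2387]
```

```bash
python3 - <<'E'
import cv2
b=cv2.imread('pics/a_side.png')
cv2.imwrite('pics/d1.png',cv2.resize(b[180:300,200:350],None,fx=5,fy=5,interpolation=cv2.INTER_CUBIC))
E
```

```text
(no output)
```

View pics/d1.png

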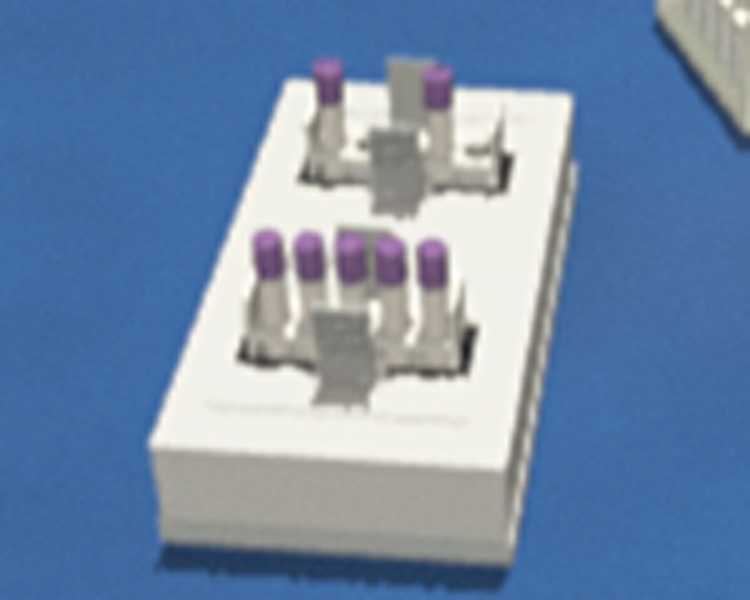

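```bash
python3 go.py .4876 -.0762 .073 73.9
```

```text
6.15 [ -9.0142  15.8471 -19.5024  54.6456  -0.0019   6.9555] [ 0.4856 -0.0771  0.0824] yaw 74.03033020406203 gap 1.0032274186732544 F [ 0.8538 -0.5576  0.8138] [-0.0095 -0.0113 -0.0009]
tool cm [0.1358 0.165  0.9412] turn 0.13033020406201956
```

{"method": "move_arm", "body": {"rows": [0.12,0.17,0.45,0.1,100,0,0,0.5,0,100,0,0,0,0,80,0,0,0,0,70,0,0,0,0,60,0,0,0,0,50,0,0,0,0,40,0,0,0,0,20,0,0,0,0,20,0,0,0,0,20], "grip_force": 40}}

```text
t: 7.4
ee_pos: [0.4881, -0.0762, 0.0736]
eef_rot: [[0.277, 0.961, 0.002], [0.961, -0.277, 0.0], [0.001, 0.001, -1.0]]
wrist_force: [-1.9, 3.3, 13.7]
finger_gap: 0.383
```

```bash
python3 go.py .4876 -.0762 .073 73.9; python3 look.py e side; python3 - <<'E'
import cv2
b=cv2.imread('pics/e_side.png')
cv2.imwrite('pics/e1.png',cv2.resize(b[180:300,200:350],None,fx=5,fy=5,interpolation=cv2.INTER_CUBIC))
E
```

```text
7.4 [ -8.8901  16.4964 -20.0204  53.3989   0.0321   7.1774] [ 0.4881 -0.0762  0.0736] yaw 73.93250359368056 gap 0.3833933706075509 F [-1.8808  3.3488 13.6727] [ 0.493   0.4946 -0.0951]
tool cm [-0.0171 -0.0496  0.0601] turn 0.032503593680559106
```

View pics/e1.png

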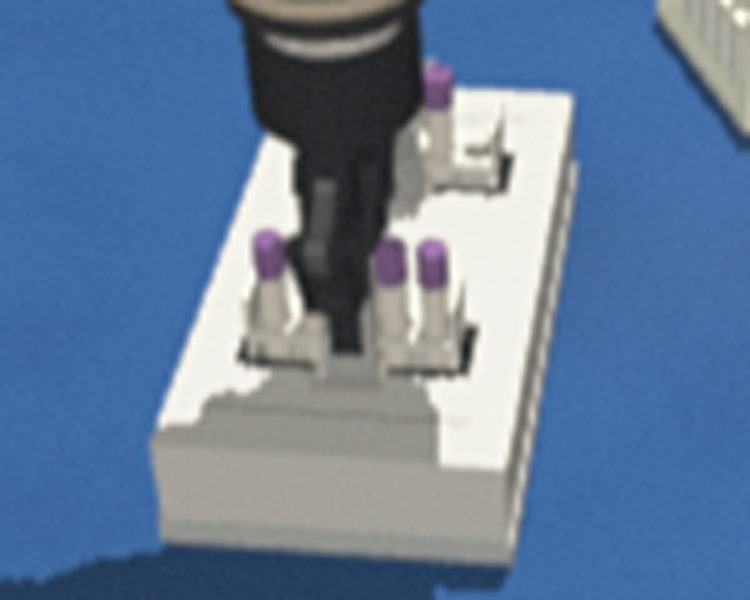

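{"method": "move_arm", "body": {"rows": [0,0,-0.3,0,20,0,0,-0.3,0,20,0,0,-0.4,0,20,0,0,-0.5,0,20,0,0,-0.5,0,20,0,0,0,0,20]}}

```text
t: 8.2
ee_pos: [0.4879, -0.0764, 0.0933]
eef_rot: [[0.277, 0.961, 0.001], [0.961, -0.277, -0.0], [0.0, 0.001, -1.0]]
wrist_force: [0.6, 0.0, -2.0]
finger_gap: 0.382
```

```bash
python3 go.py .4876 -.0762 .213 73.9; python3 look.py f side; python3 - <<'E'
import cv2
b=cv2.imread('pics/f_side.png')
cv2.imwrite('pics/f1.png',cv2.resize(b[180:300,200:350],None,fx=5,fy=5,interpolation=cv2.INTER_CUBIC))
E
```

```text
8.2 [ -8.8996  15.4911 -18.2671  56.1971   0.0016   7.1691] [ 0.4879 -0.0764  0.0933] yaw 73.93136471295198 gap 0.3822491125755927 F [ 0.555   0.0426 -2.0221] [ 0.0008  0.0172 -0.0212]
tool cm [  0.0121  -0.0199 -11.9737] turn 0.03136471295196941
```

View pics/f1.png

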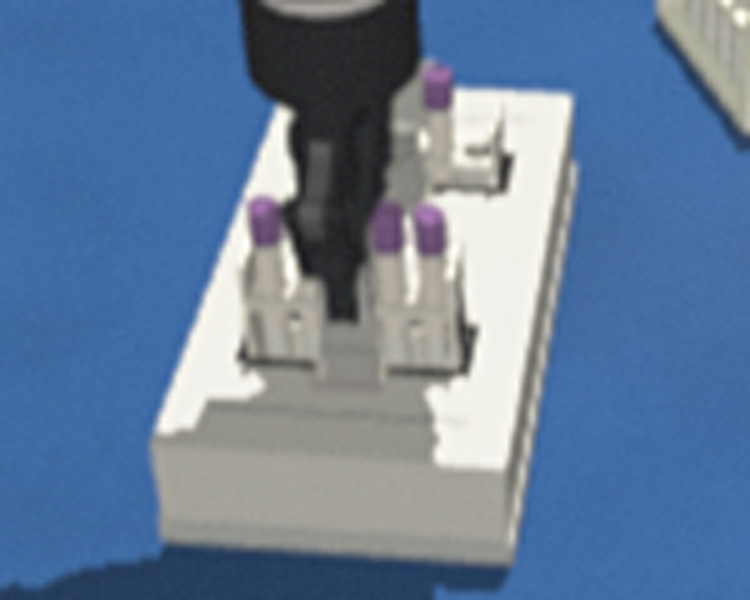

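{"method": "move_arm", "body": {"rows": [0,0,-0.6,0,20,0,0,-0.8,0,20,0,0,-1,0,20,0,0,-1,0,20,0,0,-1,0,20,0,0,-1.2,0,20,0,0,-1.2,0,20,0,0,-1.2,0,20,0,0,-1.2,0,20,0,0,-1,0,20,0,0,-0.7,0,20,0,0,0,0,20]}}

```text
t: 9.75
ee_pos: [0.4878, -0.0764, 0.2022]
eef_rot: [[0.277, 0.961, 0.001], [0.961, -0.277, -0.0], [0.0, 0.001, -1.0]]
wrist_force: [0.2, 0.2, -2.0]
finger_gap: 0.384
```

```bash
python3 go.py .633 -.2175 .2025 106.2; python3 look.py g side; python3 - <<'E'
from geo import *
b=cv2.imread('pics/g_side.png')
cv2.imwrite('pics/g1.png',cv2.resize(b[120:270,200:440],None,fx=3,fy=3,interpolation=cv2.INTER_CUBIC))
cs,m=caps('side',b,(230,140,310,215))
for n,c in cs: print(n,c,atz('side',c,.2025-.073+.118))
E
```

```text
9.75 [-8.8994 11.8317 -6.6487 71.4845 -0.0007  7.1704] [ 0.4878 -0.0764  0.2022] yaw 73.93020200550673 gap 0.3842071004527885 F [ 0.1638  0.1828 -1.9709] [ 0.046  -0.0146  0.0291]
tool cm [-9.5403 17.8623 -0.0219] turn -32.269797994493274
65 [247.5692 182.9231] [ 0.4505 -0.0716  0.2475]
65 [274.1385 184.0923] [ 0.5048 -0.0867  0.2475]
67 [283.0448 184.5672] [ 0.5229 -0.092   0.2475]
```

View pics/g1.png

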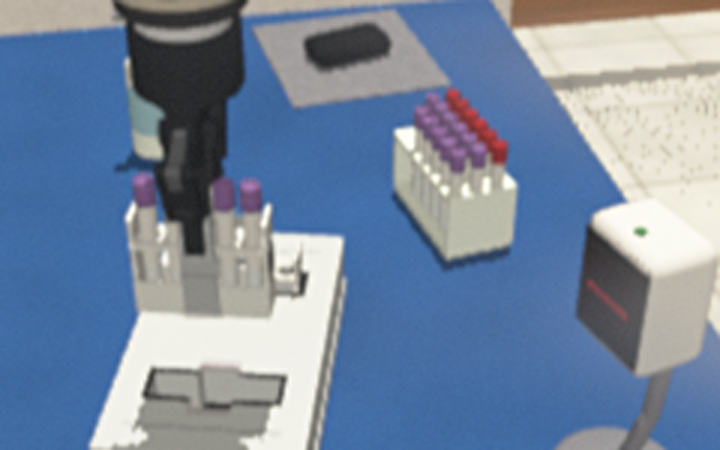

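{"method": "move_arm", "body": {"rows": [0,0,0,-3,20,0,0,0,-5,20,0,0,0,-6,20,0,0,0,-6,20,0,0,0,-6,20,0,0,0,-4,20,0,0,0,-2.3,20,0,0,0,0,20]}}

```text
t: 10.8
ee_pos: [0.4873, -0.0763, 0.2014]
eef_rot: [[-0.279, 0.96, -0.001], [0.96, 0.279, 0.0], [0.0, -0.001, -1.0]]
wrist_force: [-0.2, 0.5, -1.2]
finger_gap: 0.381
```

```bash
python3 go.py .633 -.2175 .2025 106.2
```

```text
10.8 [ -8.8996  11.8636  -6.723   71.4548   0.0003 -25.1154] [ 0.4873 -0.0763  0.2014] yaw 106.21584196917692 gap 0.381148994459636 F [-0.2285  0.4753 -1.1569] [-0.0073  0.0082  0.0156]
tool cm [-17.6261  10.0461  -0.1228] turn 0.01584196917691827
```

{"method": "move_arm", "body": {"rows": [-0.7,0.4,0,0,20,-1.5,0.8,0,0,20,-1.8,1,0,0,20,-2,1.1,0,0,20,-2,1.2,0,0,20,-2,1.2,0,0,20,-2,1.2,0,0,20,-1.8,1,0,0,20,-1.6,0.9,0,0,20,-1.3,0.7,0,0,20,-0.9,0.5,0,0,20,0,0,0,0,20]}}

```text
t: 12.3
ee_pos: [0.6332, -0.2186, 0.2008]
eef_rot: [[-0.278, 0.96, -0.001], [0.96, 0.278, 0.0], [0.0, -0.001, -1.0]]
wrist_force: [0.1, -0.4, -2.8]
finger_gap: 0.385
```

```bash
python3 go.py .633 -.2175 .2025 106.2;  python3 look.py h side top; python3 - <<'E'
from geo import *
b=cv2.imread('pics/h_side.png')
cv2.imwrite('pics/h1.png',cv2.resize(b[130:290,300:460],None,fx=4,fy=4,interpolation=cv2.INTER_CUBIC)[:600])
E
```

```text
12.3 [-19.0436  33.9922  25.8086  81.8497  -0.0049 -35.2056] [ 0.6332 -0.2186  0.2008] yaw 106.16197688634038 gap 0.38527093128524453 F [ 0.0611 -0.415  -2.8084] [-0.0182 -0.0023 -0.028 ]
tool cm [ 0.1125  0.0089 -0.1668] turn -0.03802311365961941
```

View pics/h1.png

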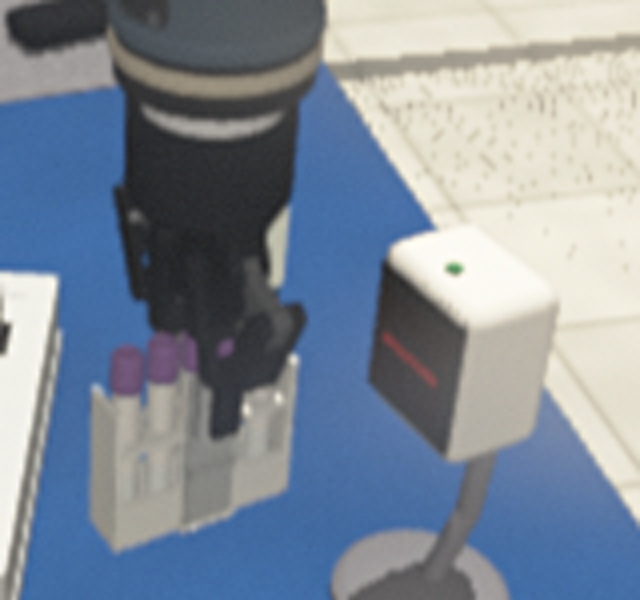

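View pics/h_top.png

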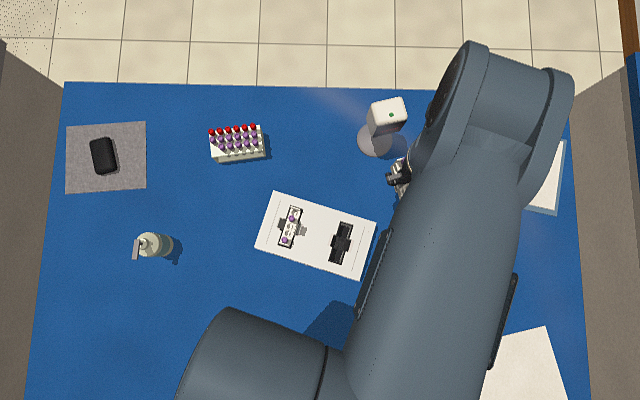

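```bash
python3 - <<'E'
from geo import *
s=r.sense();p=np.array(s['ee_pos']);R=np.array(s['eef_rot']);X=R[:,1];Y=R[:,0]
o=p.copy();o[2]=p[2]-.0736+.016
for n,v in(('back-bot',(-.05,-.0135,0)),('front-bot',(.05,-.0135,0)),('backL-bot',(-.05,.0135,0))):
    print(n,(proj('side',o+X*v[0]+Y*v[1]+[0,0,v[2]])-[300,130])*4+1.5)
l=o+X*.05+[0,0,.045];a=np.radians(16.2);Xw=np.array([np.cos(a),np.sin(a),0]);d=l-[.758,-.1815,.19]
print('label in window',d@Xw,d@[-Xw[1],Xw[0],0],d[2])
for n in('tube_rack','rub_bottle','label_roll','spare'):
    for c in('top','side'): print(n,c,[(round(k['score'],2),k['uv']) for k in r.regions_of(c,n)][:1])
E
```

```text
back-bot [114.5338 549.2652]
front-bot [286.1347 486.8653]
backL-bot [ 89.1162 515.6435]
label in window -0.0803976130863909 0.00014296508431545788 -0.0012519278240050724
tube_rack top [(0.82, [235.1, 143.4])]
tube_rack side [(0.45, [282.2, 205.9])]
rub_bottle top [(0.77, [153.8, 243.4])]
rub_bottle side [(0.94, [250.9, 150.7])]
label_roll top [(0.48, [154.4, 244.3])]
label_roll side [(0.81, [231.3, 386.6])]
spare top [(0.81, [289.9, 226.0])]
spare side [(0.64, [281.9, 206.5])]
```

{"method": "move_arm", "body": {"rows": [0,0,0,0,20,0,0,0,0,20,0,0,0,0,20]}}

```text
t: 13.18
ee_pos: [0.6327, -0.2174, 0.2018]
eef_rot: [[-0.279, 0.96, -0.0], [0.96, 0.279, 0.0], [0.0, -0.0, -1.0]]
wrist_force: [-0.6, 0.3, -3.0]
finger_gap: 0.387
```

```bash
python3 -c "
from plant import r
s=r.sense();print(s['t'],s['ee_pos'],s['finger_gap'],max(abs(v) for v in s['joint_vel']));print(r.hand_in())"
```

```text
13.175 [ 0.6327407  -0.21737744  0.2017786 ] 0.38727045779830016 0.11468116955092741
the job is handed in; nothing more can be done
None
```

I squeezed both catches of the full cassette in the right (-y) bay at 40 N and lifted it straight out. I then carried it upright to the scanner and handed in at 13.2 s, still holding it there. The hand-in gave no verdict.

**Label position:** my last estimate put the label 80 mm before the window. It was within about 1 mm of the window's middle both sideways and in height, and parallel to the window. The cassette's bottom corners in the side picture matched this to about 1 pixel. The scanner's heading was measured with a spread of about 13–17°, and I used 16.2°.

**Grip:** the catch angles can't be read directly. The cassette lifted free, the gripper opening held steady at about 0.38, and the wrist carried about 2–3 N, roughly the cassette's weight. An opening of 0.38 is about 33 mm, slightly under the 36 mm expected for fully squeezed catches. I did not find the reason.

**Other things:** nothing else was seen to move in the pictures. The detectors gave two false reports: the label roll in the top view, where the arm hid it, and the tube rack in the side view. I checked the roll from the side and the rack from above, and both were where they started.

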